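# Blow out and gauge the gap of a copper plate cell

## Task

Blow the dust from between the two copper plates: press the red cap of the air can fully down, then let it spring all the way back up; then take the yellow-handled taper gauge out of the rack and slide its blade upright down between the copper plates, width along the plates, until both plates drag on it snugly but are not forced wide (each sprung back by about 1.5 mm), and finish while still gripping it, holding it still at that depth. Leave the other gauges and everything else on the bench as they are.

Things in the scene. Friction and masses are not known exactly. Their poses are not given: they have to be found in the camera images.
- cell: black board 150 x 290 x 12 mm, fixed on the bench, carrying the copper plate cell and the air can. Origin on its underside, under the middle between the plates; x points across the gap (through the plates), y along the plates' width towards the air can, about 150 mm away; z up
- edge_a (a point): middle of the inner upper edge of copper plate A (at the cell's +x side), 118 mm above the bench; moves with the plate. Plates are upright, 50 mm wide along the cell's y, 4 mm thick, down to 30 mm; above this edge a lip leans out by 0.6 rad and ends 7 mm higher, widening the mouth 5 mm each side. Grey brackets behind, 104 mm high, 35 to 60 mm from the gap
- edge_b (a point): the same on plate B, at the cell's -x side. The gap between edge_a and edge_b is 4 to 7.2 mm at the start, different each time, and its middle may be up to 0.8 mm off the cell's origin
- plate_a (a joint): how far plate A is pushed back (m) towards the cell's +x: 0 at rest, 0.008 at its stop; spring about 3 N per mm. Snug is 0.0008 to 0.0024, best 0.0016 (about 5 N on the blade; pushing the blade steadily down then meets about 8 N of drag, which grows evenly from nothing at first touch)
- plate_b (a joint): the same for plate B, pushed back towards the cell's -x; same spring. If one plate is pushed back more than the other, the blade is off the middle: shift it towards the plate that is less pushed
- cap (a joint): how far the red cap is pressed (m): 0 up, 0.007 fully down (more than 0.0055 counts); sprung, about 2.5 N to start and 8 N fully down
- cap_top (a point): centre of the flat top of the red cap, 32 mm across and 22 mm tall, on a blue air can (52 mm across) fixed upright on the board; the top is 179 mm above the bench when up. A thin red straw leaves the cap's side and points at the plates, ending about 70 mm from the gap
- gauge_grip (a point): centre of the upright yellow plastic grip of the taper gauge; x across its thickness, y along its width, z up; half a turn about z looks alike. Grip 12 mm (x) by 24 mm (y), from 26 mm below this point to 18 mm above. Under it a steel shoulder 28 x 44 x 6 mm, then the blade, see gauge_tip. 95 to 160 g. In the rack the shoulder rests on the rack's top
- gauge_tip (a point): middle of the tip edge of the yellow gauge's steel blade, 122 mm straight below its grip centre. Blade 90 mm long, 24 mm wide (y), tapering in x from 13.7 mm under the shoulder to 2 mm at the tip (0.13 mm per mm, alike on both sides); lift 95 mm to clear the rack's slot (18 x 28 mm)
- rack: wooden rack, fixed, 46 x 200 mm and 115 mm tall on a foot 90 x 220 x 8 mm, origin under its centre; three slots along its y, 64 mm apart, hold three gauges in any order
- gauge_blue_grip (a point): taper gauge with a blue handle, otherwise the same as the yellow one; stays in the rack. The point is the centre of its grip
- gauge_grey_grip (a point): taper gauge with a grey handle, otherwise the same; stays in the rack. The point is the centre of its grip
- beaker: clear open beaker, 72 mm across, 85 mm tall; origin under its centre
- reagent: white bottle with red cap, 64 mm across, 150 mm tall; origin under its centre
- jar: amber jar, 60 mm across, 70 mm tall; origin under its centre
- driver: screwdriver lying on the bench; origin under its middle
- tipbox: blue plastic box 85 x 120 x 55 mm; origin under its centre
Not all that is in view belongs to the job. Leave any pink or purple look-alike of the part that bears gauge_grip alone.

How it is judged:
By the outcome, as a careful person would: the job done as asked, in the order asked, and still so for the second after the job is handed in, while the arm keeps its last pose, push and grip.
It also fails if it takes over 61 s, if anything falls off the work surface, if the arm or the gripper's body presses on something with over 40 N, if the wrist force passes 120 N, or if a joint passes its speed limit or range.

## Robot

A 6-joint arm with a two-finger parallel gripper is mounted at the origin on the work surface. World frame = base frame: x ahead of the robot, y to its left, z up, the work surface at z = 0. Lengths are in mm, angles in rad, forces in N, time in s.
With the tool pointing down it reaches from about 275 to 750 mm from the base axis. Payload 10.2 kg.
Tool frame: the origin (TCP) lies midway between the tips of the shut fingers; the grasp point (between the pads) lies behind it (manip.grasp_offset is the z of the grasp point in the tool frame, in mm); z points along the fingers, y is the direction in which the jaws open and shut (so a half turn about z gives the same grasp; the last joint's range is limited). The gripper opens to 85 mm and grips with 20 to 120 N. Pads are 22 mm wide; open, the fingers measure 114 mm over their backs; the gripper's body (76 mm by 85 mm) begins 54 mm behind the grasp point. The pads swing forward as they close: fully open they stand 13 mm farther back than shut.
Start: joints at [1.094, 0.313, 1.498, -0, 1.331, -0.223], TCP at [131.832, 508.185, 231.294] pointing down, gripper open.
Joint ranges: [-2.94, 2.94], [-0.97, 2.17], [0.19, 2.56], [-1.23, 4.37], [0.02, 3.11], [-2.88, 2.88]. Speed limits (rad/s): [2.39, 2.39, 3.01, 3.14, 3.14, 3.14].

## Interface

Orientations are given as a rotation vector (axis times angle).
In Python, from workcell import sensors, viewer, workorder, manip gives the robot as it stands.
- The arm moves only by the tool send_rows, never from a script. Its argument "deltas" is a list of rows, each a list of 4 numbers: the shift along the tool's x, y, z in mm, then the turn about the tool's z in rad. A call has 1 to 8 rows; each row shifts and turns the commanded pose from where the row before left it, along the tool's axes as they then stand; what a row does not reach is not made up. A row lasts 1/12 s, in which the tool goes at most 41.7 mm and 7.16 degrees, less where a joint would pass 70% of its speed; a pose out of reach is approached as far as the arm can. A call is refused whole if a number of a shift passes 41.7 or a number of a turn 0.125, either way. A call with a gripper value outside its range is refused whole. "hand" is the finger opening in mm, from 0 to 85.4, set as the call begins (left out, the last holds). The fingers move at their own pace and stop on an object; "squeeze" is the grip in N (left out, the last holds). Time passes only in rows, so rows that do not move let the fingers close. It gives the time, the measured TCP pose, the force and the opening at its end, in the units of the state.
- sensors.read_state(): the state, without advancing time (a new reading comes with each control period).
- viewer.snapshot(name): name is "side" or "top"; returns (picture, depth): 400x640x3 uint8, red, green, blue; 400x640 float32, mm along the optical axis (not along the pixel's ray), 0 where there is no reading.
- viewer.calibration(name): a dict with "K" (3x3 intrinsics, pixels), "extrinsics" (4x4, takes a point from world to camera coordinates). Camera axes: x right, y down, z forward; pixel columns grow to the right and rows downward; lengths in mm; the calibration is good to about 2 mm. A picture is of the moment at which its call begins. calibration takes no time and is no camera call.
- workorder.hand_in(): hands the job in, once; it reports no verdict.
The state is a dict: "clock": time; "joint_positions": joint angles; "joint_vel": joint speeds; "joint_torque": joint torques, N m; "position": TCP position; "tcp_rot": TCP orientation; "force": force on the tool from outside, world axes, zero at the start; "wrist_torque": the same for the moment, N m; "finger_gap": opening from 0.0 (shut) to 1.0 (fully open).
Only numpy, scipy, OpenCV 4.12 (cv2) and the standard library are available. Lean on these libraries where they do the work, as an engineer would, in place of code of your own. Each camera call takes 0.05 s, during which the arm holds its last target.

## Working session

There is one attempt and no reset: what is moved stays moved. The work goes in short steps, Python scripts to look and compute and a tool call to move; the robot and the scene stay as the last step left them, time stands still between calls to the robot, and variables do not carry over. Pictures are saved under pics/ and viewed, and the job is handed in when it is done.

Besides the shell and the picture viewer there is one more tool, called after "Call:" as a command line: name --pt "numbers of a row" for each row, then --argument value for the rest. send_rows: Moves the arm, as the interface text tells. Its arguments: {"type":"object","properties":{"deltas":{"type":"array","items":{"type":"array","items":{"type":"number"}}},"hand":{"type":"number"},"squeeze":{"type":"number"}},"required":["deltas"]}

```bash
ls; mkdir -p pics
python3 - <<'E'
from workcell import sensors, viewer, workorder, manip
import cv2,numpy as np
s=sensors.read_state()
for k,v in s.items(): print(k,v)
print([x for x in dir(manip) if x[0]!='_'], manip.grasp_offset)
for n in("side","top"):
    im,d=viewer.snapshot(n)
    cv2.imwrite(f"pics/{n}0.png",im[:,:,::-1]); np.savez(f"{n}0.npz",im=im,d=d)
    c=viewer.calibration(n); print(n,c["K"],c["extrinsics"])
E
```

```text
pics
clock 0.0
joint_positions [ 1.09361589e+00  3.13478529e-01  1.49842639e+00 -2.03534277e-05
  1.33098524e+00 -2.23417952e-01]
joint_vel [ 6.40503415e-05  1.59866464e-03  2.67244519e-03 -7.41163750e-05
  1.68264868e-04 -3.04666151e-04]
joint_torque [ 3.67864459e-04 -4.12269223e+01 -2.59751612e+01 -1.49743082e-04
  4.07927277e-03 -1.37840561e-05]
position [131.70842454 507.95267882 230.7244972 ]
tcp_rot [-3.97478885e-01 -3.11591565e+00  1.92473572e-03]
force [-0.26367666  0.04940901 -0.38196104]
wrist_torque [-0.00947501  0.06135845  0.01370865]
finger_gap 1.0017010316128911
['PlanningError', 'grasp_offset'] -18.700000000000003
side [[433.75113131   0.         318.97321998]
 [  0.         433.75113131 197.99216264]
 [  0.           0.           1.        ]] [[ 9.93444656e-01 -1.14301995e-01  1.66439561e-03 -5.38852526e+02]
 [-6.22868310e-02 -5.53453849e-01 -8.30547523e-01  1.33105076e+02]
 [ 9.58544050e-02  8.24999328e-01 -5.56945277e-01  1.58720956e+03]
 [ 0.00000000e+00  0.00000000e+00  0.00000000e+00  1.00000000e+00]]
top [[411.61945459   0.         328.76249665]
 [  0.         411.61945459 196.70913239]
 [  0.           0.           1.        ]] [[ 5.24163164e-03 -9.99928273e-01 -1.07691282e-02  1.09763192e+01]
 [-9.88721267e-01 -3.57036347e-03 -1.49724775e-01  5.59895598e+02]
 [ 1.49675586e-01  1.14324682e-02 -9.88669064e-01  1.18126095e+03]
 [ 0.00000000e+00  0.00000000e+00  0.00000000e+00  1.00000000e+00]]
```

View pics/side0.png

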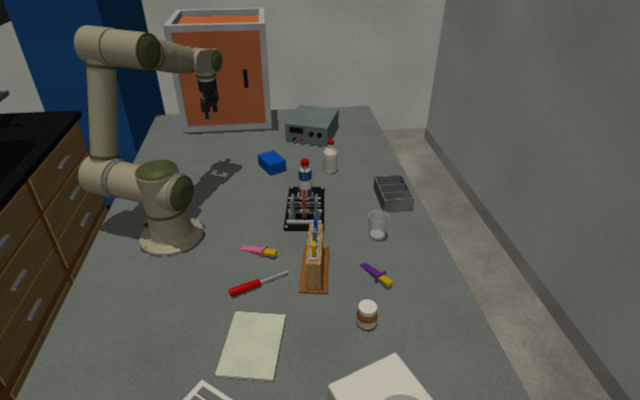

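View pics/top0.png

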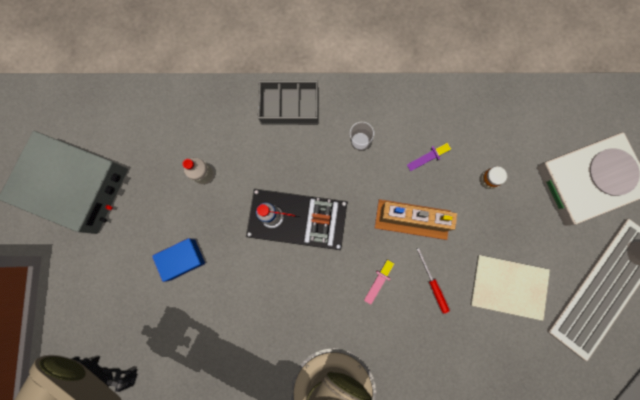

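Run:
```python
import cv2,numpy as np
t=np.load("top0.npz")["im"][:,:,::-1];s=np.load("side0.npz")["im"][:,:,::-1]
a=cv2.resize(t[180:255,240:360],None,fx=6,fy=6,interpolation=cv2.INTER_CUBIC)
b=cv2.resize(t[190:245,365:465],None,fx=6,fy=6,interpolation=cv2.INTER_CUBIC)
c=cv2.resize(s[150:300,270:345],None,fx=4,fy=4,interpolation=cv2.INTER_CUBIC)
cv2.imwrite("pics/a1.png",a);cv2.imwrite("pics/b1.png",b);cv2.imwrite("pics/c1.png",c)
```

```text
(no output)
```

View pics/a1.png

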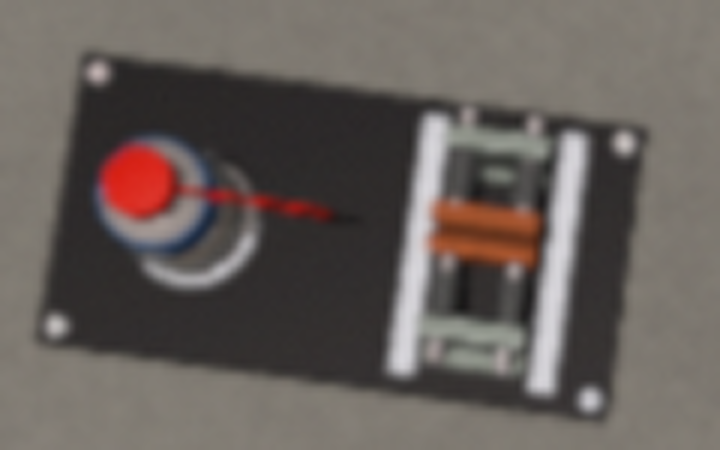

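View pics/b1.png

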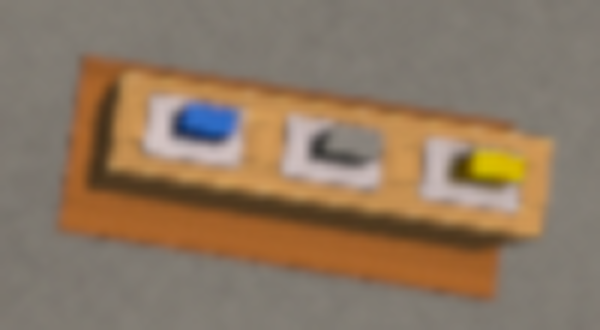

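View pics/c1.png

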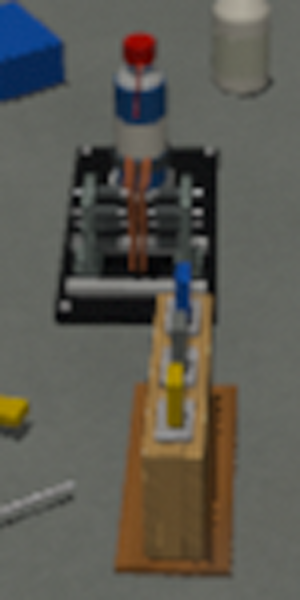

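```bash
cat > h.py <<'E'
import cv2,numpy as np
from workcell import viewer
C={n:viewer.calibration(n) for n in("side","top")}
def ray(n,u,v):
    K=C[n]["K"];E=C[n]["extrinsics"];R=E[:3,:3];t=E[:3,3]
    d=R.T@np.linalg.solve(K,np.array([u,v,1.]));o=-R.T@t
    return o,d/np.linalg.norm(d)
def onz(n,u,v,z):
    o,d=ray(n,u,v);return o+d*(z-o[2])/d[2]
def tri(p,q): # side,top pixels
    A=np.zeros((3,3));b=np.zeros(3);L=[]
    for n,w in(("side",p),("top",q)):
        o,d=ray(n,*w);M=np.eye(3)-np.outer(d,d);A+=M;b+=M@o;L.append((M,o))
    x=np.linalg.solve(A,b);return x,[np.linalg.norm(M@(x-o)) for M,o in L]
def proj(n,P):
    E=C[n]["extrinsics"];p=C[n]["K"]@(E[:3,:3]@np.asarray(P,float)+E[:3,3]);return p[:2]/p[2]
def hsv(im):return cv2.cvtColor(im,cv2.COLOR_RGB2HSV)
def comps(m,mn=8):
    n,l,s,c=cv2.connectedComponentsWithStats(m.astype(np.uint8))
    return [(i,s[i],c[i]) for i in range(1,n) if s[i,4]>=mn],l
E
python3 - <<'E'
from h import *
np.set_printoptions(precision=1,suppress=True)
for n in("top","side"):
    im=np.load(n+"0.npz")["im"];dp=np.load(n+"0.npz")["d"];H=hsv(im)
    h,s,v=H[...,0],H[...,1],H[...,2]
    M=dict(red=((h<6)|(h>174))&(s>170)&(v>110),yel=(h>22)&(h<33)&(s>170)&(v>110),copper=(h>6)&(h<14)&(s>120),wood=(h>10)&(h<20)&(s>90)&(s<150)&(v>120),black=(v<60))
    for k,m in M.items():
        cs,l=comps(m,10)
        for i,st,c in cs:
            if not(230<c[0]<460 and 130<c[1]<310):continue
            r=cv2.minAreaRect(np.argwhere(l==i)[:,::-1].astype(np.float32))
            print(n,k,st,c,"rect",np.array(r[0]),np.array(r[1]),round(r[2],1))
E
```

```text
top red [257 205  13  11 105] [262.8 209.8] rect [262.8 209.8] [12.   9.9] 45.0
top red [430 280  19  33 255] [439.  296.4] rect [438.9 296.1] [34.8  7.6] 66.4
top yel [436 143  15  12  93] [443.  148.7] rect [443.  148.7] [ 7.2 12.8] 60.3
top yel [443 215   9   5  41] [446.9 217.2] rect [447. 217.] [4. 8.] 90.0
top yel [381 260  13  16 113] [386.8 267.5] rect [386.8 267.5] [ 7.8 14.1] 29.7
top copper [375 200  73  40 215] [402.1 226.1] rect [412.6 219.4] [73.7 29.1] 9.5
top copper [312 213  18  12 161] [320.9 218.4] rect [320.8 218.3] [17.3 10.1] 5.2
top wood [378 199  79  31 719] [419.3 215.1] rect [416.5 214. ] [80.5 19. ] 9.1
top wood [442 234   6   6  10] [445.5 237.5] rect [445.5 237.5] [2.8 7.1] 45.0
top black [ 248  190   65   54 2018] [280.9 216.7] rect [279.4 216.5] [59.1 47.8] 8.1
top black [320 199   7   2  13] [323.2 199.5] rect [323.  199.5] [1. 6.] 90.0
top black [332 201  14  47 278] [339.4 224.1] rect [339.  224.3] [ 8.  46.8] 7.4
top black [318 206   7   8  25] [320.5 210.5] rect [321.3 209.5] [6.7 6.3] 11.3
top black [315 224   8   9  59] [318.8 228.1] rect [318.5 
[... 1494 characters left out ...]
34] [379.2 195.7] rect [378.8 193.8] [31.   5.5] 68.7
side black [288 187  14  15 115] [294.5 193.3] rect [294.5 194. ] [14. 13.] 90.0
side black [308 187  17  37 227] [318.7 199.2] rect [315.6 204.8] [16.  35.9] 1.8
side black [381 186  12   6  48] [386.4 188.3] rect [386.5 188.5] [ 5. 11.] 90.0
side black [393 186   6   4  10] [395.3 187.2] rect [395.5 187.5] [3. 5.] 90.0
side black [306 198   9   4  27] [310.7 199.8] rect [310.  199.5] [3. 8.] 90.0
side black [284 203  32  28 472] [298.8 217. ] rect [299.5 216.5] [27. 31.] 90.0
side black [265 256  12   4  20] [271.4 257.1] rect [270.5 257.5] [11.  3.] -0.0
side black [232 286  29  12  35] [246.1 291.7] rect [246.1 291.8] [ 1.3 30.1] 68.2
```

Run:
```python
from h import *
np.set_printoptions(precision=1,suppress=True)
im=np.load("top0.npz")["im"];H=hsv(im)
print("cams",ray("top",320,200)[0],ray("side",320,200)[0])
# board: upsampled hull
g=np.zeros(im.shape[:2],np.uint8);R=(slice(183,256),slice(240,356))
g[R]=(H[R][...,2]<75)
g=cv2.morphologyEx(g,cv2.MORPH_CLOSE,np.ones((3,3)))
cs,l=comps(g,100)
pts=np.vstack([np.argwhere(l==i)[:,::-1] for i,_,_ in cs]).astype(np.float32)
r=cv2.minAreaRect(pts);b=cv2.boxPoints(r);print("board",r,b)
W=np.array([onz("top",*p,12)[:2] for p in b]);print(W,"center",W.mean(0),[np.linalg.norm(W[i]-W[i-1]) for i in range(4)])
for i in range(4):
    d=W[i]-W[i-1];print(np.degrees(np.arctan2(d[1],d[0])))
print("cap",onz("top",262.8,209.8,179),"side",onz("side",304.4,160.3,179),tri((304.4,160.3),(262.8,209.8)))
print("yel",onz("top",446.9,217.2,165),tri((313.4,241.5),(446.9,217.2)))
print("copper",onz("top",320.9,218.4,125),onz("top",320.9,218.4,118))
# slot plates white in rack/ handles
for nm,m in dict(blue=(H[...,0]>100)&(H[...,0]<120)&(H[...,1]>150)&(H[...,2]>130)).items():
    for i,st,c in comps(m,10)[0]: print(nm,st,c,onz("top",*c,165))
wm=(H[...,0]>10)&(H[...,0]<22)&(H[...,1]>90)&(H[...,2]>120)
# screws (bright) on board corners
sm=(H[...,2]>140)&(H[...,1]<60);
for i,st,c in comps(sm,3)[0]:
    if 240<c[0]<356 and 183<c[1]<256: print("bright",st,c,onz("top",*c,12)[:2])
```

```text
cams [ 376.7   -0.5 1251.8] [  391.5 -1297.4   995.4]
board ((296.5799560546875, 219.0455322265625), (95.23628234863281, 48.77956008911133), 7.853313446044922) [[246.1 236.7]
 [252.7 188.4]
 [347.1 201.4]
 [340.4 249.7]]
[[441.8 262. ]
 [589.4 246.7]
 [550.2 -42. ]
 [404.4 -21.9]] center [496.5 111.2] [np.float64(286.2913450938496), np.float64(148.34276348494794), np.float64(291.35195154409666), np.float64(147.208594905466)]
82.48881990965417
-5.894906580544813
-97.72312481152818
172.14844037267974
cap [503.7 185.1 179. ] side [505.8 179.4 179. ] (array([505.2, 185.7, 175.4]), [np.float64(1.071714566844826), np.float64(1.0717145668447345)])
yel [ 487.6 -300.4  165. ] (array([ 489.2, -300. ,  166.9]), [np.float64(1.7302508933526062), np.float64(1.7302508933528362)])
copper [487.   33.8 125. ] [487.6  34.  118. ]
blue [396 208   8   5  26] [399.4 209.8] [ 506.9 -175.5  165. ]
blue [ 153  239   47   42 1146] [175.8 259.6] [373.1 412.  165. ]
bright [255 191   3   2   6] [256.  191.5] [579.7 236.4]
bright [305 199  26  43 283] [313.  221.5] [488.4  61.2]
bright [328 202  10  44 193] [332.5 223.5] [482.7   2. ]
bright [343 202   3   3   7] [343.7 203. ] [545.2 -31.7]
bright [258 213  14   7  39] [265.8 216.9] [502.  204.2]
bright [265 219  17   8  27] [274.7 223.9] [480.8 176.8]
bright [248 233   3   3   7] [248.7 234. ] [450.  254.3]
bright [337 245   3   3   8] [337.9 246.1] [415.  -14.2]
```

The candidates for the gauge, by top-view pixel:
- yellow upright in the rack at (447,217)
- pink look-alike with a yellow handle lying at (387,268)
- purple look-alike with a yellow handle at (443,149)
- blue gauge at (399,210)
- grey gauge at about (423,214)

I choose (447,217). The b1 crop confirms it is the yellow handle in the rack's third slot. The cap is at (263,210) in the top view, and the red-capped reagent bottle at (193,165) is not the target. The cap-to-gap distance measures about 151 mm, against 150 mm stated.

I'm heading to the cap first with the fingers shut.

Call:
send_rows --pt "-27.6 -13.7 0 0" --pt "-27.6 -13.7 0 0" --pt "-27.6 -13.7 0 0" --pt "-27.6 -13.7 0 0" --pt "-27.6 -13.7 0 0" --pt "-27.6 -13.7 0 0" --pt "-27.6 -13.7 0 0" --pt "-27.6 -13.7 0 0" --hand 0 --squeeze 40

```text
clock: 0.77
position: [318.9, 345.4, 231.1]
tcp_rot: [-0.398, -3.116, 0.0]
force: [0.6, 0.9, -0.5]
finger_gap: -0.001
```

Call:
send_rows --pt "-27.6 -13.7 0 0" --pt "-27.6 -13.7 0 0" --pt "-27.6 -13.7 0 0" --pt "-27.6 -13.7 0 0" --pt "-27.6 -13.7 0 0" --pt "-27.6 -13.7 0 0" --pt "-27.6 -13.7 0 0" --pt "-27.6 -13.7 0 0"

```text
clock: 1.43
position: [505.1, 183.9, 231.0]
tcp_rot: [-0.398, -3.116, 0.0]
force: [1.0, 1.5, 1.2]
finger_gap: 0.003
```

Call:
send_rows --pt "0 0 0 0" --pt "0 0 0 0" --pt "0 0 0 0"

```text
clock: 1.68
position: [503.7, 185.4, 231.0]
tcp_rot: [-0.397, -3.115, 0.0]
force: [0.6, 0.8, 0.6]
finger_gap: 0.005
```

Call:
send_rows --pt "0 0 12 0" --pt "0 0 12 0" --pt "0 0 12 0" --pt "0 0 2 0" --pt "0 0 0 0" --pt "0 0 0 0"

```text
clock: 2.18
position: [504.1, 185.7, 194.0]
tcp_rot: [0.396, 3.116, 0.0]
force: [0.1, 0.6, 0.5]
finger_gap: 0.001
```

Run:
```python
from h import *
from workcell import sensors
t,_=viewer.snapshot("top");s,_=viewer.snapshot("side")
p=proj("side",[504,185,179]).astype(int);q=proj("top",[504,185,179]).astype(int);print(p,q,sensors.read_state()["position"])
a=cv2.resize(s[p[1]-40:p[1]+40,p[0]-40:p[0]+40],None,fx=5,fy=5,interpolation=cv2.INTER_CUBIC)
b=cv2.resize(t[q[1]-40:q[1]+40,q[0]-40:q[0]+40],None,fx=5,fy=5,interpolation=cv2.INTER_CUBIC)
cv2.imwrite("pics/cap1.png",np.hstack([a,b])[:,:,::-1])
```

```text
[303 159] [262 209] [504.37695558 185.47763603 194.16867116]
```

View pics/cap1.png

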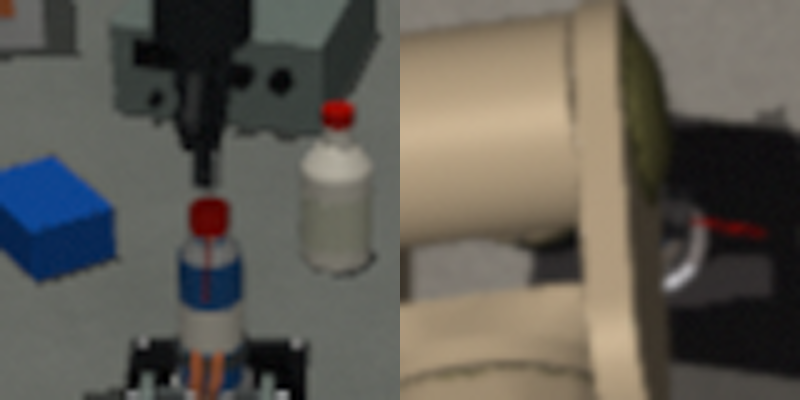

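The left half is the side view. It shows the shut fingertips ending about 15 px (zoomed) above the red cap and centred on it, to within roughly 1–2 mm. The arm hides the cap in the top view. Now I press.

Call:
send_rows --pt "0 0 6 0" --pt "0 0 6 0" --pt "0 0 2 0" --pt "0 0 2 0" --pt "0 0 0 0"

```text
clock: 2.7
position: [504.1, 185.1, 177.1]
tcp_rot: [-0.398, -3.116, 0.0]
force: [-2.6, -0.2, 4.1]
finger_gap: 0.001
```

Call:
send_rows --pt "0 0 1.5 0" --pt "0 0 1.5 0" --pt "0 0 0 0" --pt "0 0 0 0"

```text
clock: 3.03
position: [504.2, 185.1, 174.6]
tcp_rot: [-0.398, -3.116, 0.0]
force: [-3.6, -0.7, 6.7]
finger_gap: -0.004
```

Call:
send_rows --pt "0 0 1.5 0" --pt "0 0 1.5 0" --pt "0 0 0 0" --pt "0 0 0 0"

```text
clock: 3.37
position: [504.2, 185.1, 172.0]
tcp_rot: [0.397, 3.116, 0.0]
force: [-4.4, -1.4, 9.3]
finger_gap: 0.002
```

Run:
```python
from workcell import sensors
s=sensors.read_state();print(s["position"],s["force"])
```

```text
[504.24163958 185.12844679 172.04436427] [-4.3995222  -1.43250674  9.32635351]
```

Call:
send_rows --pt "0 0 1 0" --pt "0 0 0 0" --pt "0 0 0 0" --pt "0 0 0 0"

```text
clock: 3.7
position: [504.4, 185.2, 171.9]
tcp_rot: [0.397, 3.115, 0.0]
force: [-6.7, -1.0, 16.4]
finger_gap: 0.0
```

The force jumped from 9 to 16 N with no travel, so the cap is on its stop. I'm releasing it now.

Call:
send_rows --pt "0 0 -4 0" --pt "0 0 -6 0" --pt "0 0 -12 0" --pt "0 0 -20 0" --pt "0 0 -25 0" --pt "0 0 0 0"

```text
clock: 4.2
position: [505.9, 185.4, 241.6]
tcp_rot: [0.397, 3.109, 0.003]
force: [0.9, -0.3, 0.3]
finger_gap: -0.001
```

```bash
cat >> h.py <<'E'
def togo(P,jaw_deg=None):
    from workcell import sensors
    from scipy.spatial.transform import Rotation as Ro
    s=sensors.read_state();R=Ro.from_rotvec(s["tcp_rot"]).as_matrix()
    y=R[:,1];j=np.degrees(np.arctan2(y[1],y[0]))
    print("pos",np.round(s["position"],1),"jaw",round(j,2),"force",np.round(s["force"],1),"clock",round(s["clock"],2))
    print("tool delta",np.round(R.T@(np.array(P)-s["position"]),1))
    if jaw_deg is not None: print("turn tool z",round(-np.radians(jaw_deg-j),3))
E
python3 - <<'E'
from h import *
s,_=viewer.snapshot("side")
p=proj("side",[504,185,179]).astype(int)
a=cv2.resize(s[p[1]-40:p[1]+40,p[0]-40:p[0]+40],None,fx=5,fy=5,interpolation=cv2.INTER_CUBIC)
cv2.imwrite("pics/cap2.png",a[:,:,::-1])
H=hsv(s);m=((H[...,0]<6)|(H[...,0]>174))&(H[...,1]>170)&(H[...,2]>110)
for i,st,c in comps(m,8)[0]:
    if 290<c[0]<320: print(st,c)
togo([488,-300,290],-8.3)
# refine rack orientation & grip x,y: white-ish slot inserts / handles
im=np.load("top0.npz")["im"];H=hsv(im)
m=np.zeros(im.shape[:2],np.uint8);R=(slice(195,245),slice(370,465))
m[R]=((H[R][...,0]>10)&(H[R][...,0]<22)&(H[R][...,1]>80)&(H[R][...,2]>140))
cs,l=comps(m,50)
for i,st,c in cs:
    r=cv2.minAreaRect(np.argwhere(l==i)[:,::-1].astype(np.float32));b=cv2.boxPoints(r)
    W=np.array([onz("top",*q,115)[:2] for q in b]);print(st,r);print(W,W.mean(0))
E
```

```text
pos [505.2 185.3 239.2] jaw 75.46 force [ 0.   0.6 -0.3] clock 4.25
tool delta [-105.4 -474.   -51.2]
turn tool z 1.462
[ 375  199   82   41 1360] ((415.8056335449219, 219.72927856445312), (80.06246948242188, 29.633129119873047), 9.323592185974121)
[[ 462.34850846 -112.36956484]
 [ 543.92873952 -126.64812599]
 [ 508.42806549 -344.65709856]
 [ 427.76718483 -328.20129339]] [ 485.61812458 -227.96902069]
```

View pics/cap2.png

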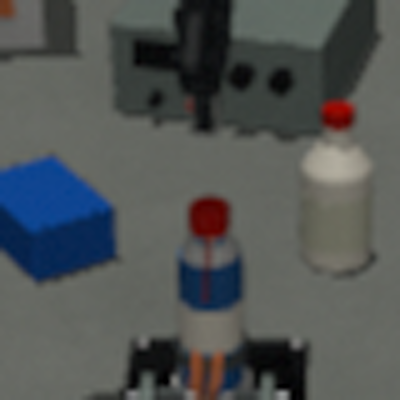

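The cap is up again, with its top at the same zoomed row (about 197) as before pressing. I'm going to the yellow gauge.

Call:
send_rows --pt "-6.6 -29.6 0 0" --pt "-6.6 -29.6 0 0" --pt "-6.6 -29.6 0 0" --pt "-6.6 -29.6 0 0" --pt "-6.6 -29.6 0 0" --pt "-6.6 -29.6 0 0" --pt "-6.6 -29.6 0 0" --pt "-6.6 -29.6 0 0" --hand 50

```text
clock: 4.92
position: [495.4, -58.7, 236.2]
tcp_rot: [-0.397, -3.115, -0.0]
force: [0.3, -0.2, 0.3]
finger_gap: 0.581
```

Call:
send_rows --pt "-6.6 -29.6 0 0" --pt "-6.6 -29.6 0 0" --pt "-6.6 -29.6 0 0" --pt "-6.6 -29.6 0 0" --pt "-6.6 -29.6 0 0" --pt "-6.6 -29.6 0 0" --pt "-6.6 -29.6 0 0" --pt "-6.6 -29.6 0 0"

```text
clock: 5.58
position: [487.1, -301.2, 236.0]
tcp_rot: [-0.398, -3.115, -0.001]
force: [0.6, 0.7, 1.2]
finger_gap: 0.588
```

Call:
send_rows --pt "0 0 0 0.12" --pt "0 0 0 0.12" --pt "0 0 0 0.12" --pt "0 0 0 0.12" --pt "0 0 0 0.12" --pt "0 0 0 0.12" --pt "0 0 0 0.12" --pt "0 0 0 0.12"

```text
clock: 6.25
position: [487.4, -299.7, 236.0]
tcp_rot: [-1.799, -2.574, -0.0]
force: [0.4, -0.7, 0.1]
finger_gap: 0.581
```

Call:
send_rows --pt "0 0 0 0.12" --pt "0 0 0 0.12" --pt "0 0 0 0.12" --pt "0 0 0 0.12" --pt "0 0 0 0.034" --pt "0 0 0 0" --pt "0 0 0 0"

```text
clock: 6.83
position: [487.4, -299.7, 236.4]
tcp_rot: [-2.386, -2.041, 0.0]
force: [0.3, 0.5, 0.5]
finger_gap: 0.586
```

Run:
```python
from h import *
togo([488,-300,205],-9)
t,_=viewer.snapshot("top");s,_=viewer.snapshot("side")
p=proj("side",[488,-300,180]).astype(int);q=proj("top",[488,-300,165]).astype(int)
a=cv2.resize(s[p[1]-40:p[1]+40,p[0]-40:p[0]+40],None,fx=5,fy=5,interpolation=cv2.INTER_CUBIC)
b=cv2.resize(t[q[1]-40:q[1]+40,q[0]-40:q[0]+40],None,fx=5,fy=5,interpolation=cv2.INTER_CUBIC)
cv2.imwrite("pics/g1.png",np.hstack([a,b])[:,:,::-1])
```

```text
pos [ 487.4 -299.7  236.4] jaw -8.91 force [0.3 0.5 0.5] clock 6.83
tool delta [-0.2  0.6 31.4]
turn tool z 0.002
```

View pics/g1.png

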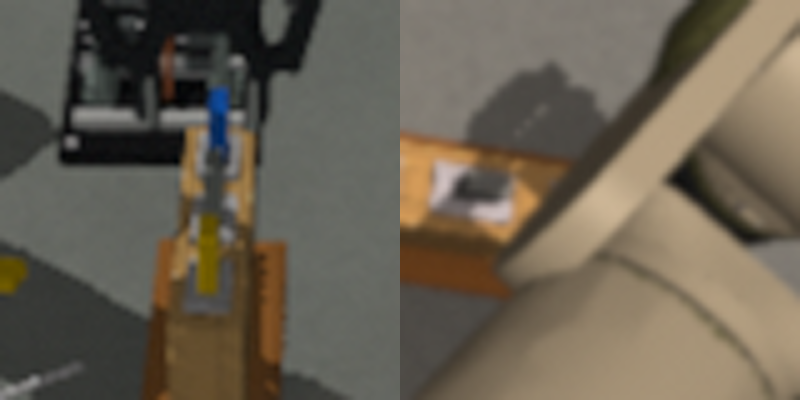

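The side view (left) shows the yellow grip at zoomed column 208, midway between the open fingers at columns 130 and 285. I'm descending and gripping.

Call:
send_rows --pt "0 0 18 0" --pt "0 0 18 0" --pt "0 0 18 0" --pt "0 0 18 0" --pt "0 0 15 0" --pt "0 0 10 0" --pt "0 0 7 0" --pt "0 0 0 0"

```text
clock: 7.6
position: [487.2, -299.5, 132.1]
tcp_rot: [-2.387, -2.04, 0.0]
force: [0.0, 0.7, -0.3]
finger_gap: 0.588
```

Call:
send_rows --pt "0 0 0 0" --pt "0 0 0 0" --pt "0 0 0 0" --pt "0 0 0 0" --pt "0 0 0 0" --pt "0 0 0 0" --hand 0 --squeeze 50

```text
clock: 8.1
position: [487.9, -300.0, 133.9]
tcp_rot: [2.388, 2.039, 0.001]
force: [1.8, 0.7, 2.7]
finger_gap: 0.133
```

Run:
```python
from h import *
togo([488,-300,131],-9)
s,_=viewer.snapshot("side")
p=proj("side",[488,-300,150]).astype(int)
a=cv2.resize(s[p[1]-40:p[1]+40,p[0]-40:p[0]+40],None,fx=6,fy=6,interpolation=cv2.INTER_CUBIC)
cv2.imwrite("pics/g2.png",a[:,:,::-1])
```

```text
pos [ 487.9 -300.   133.9] jaw -8.99 force [1.8 0.7 2.7] clock 8.1
tool delta [0.1 0.  2.9]
turn tool z 0.0
```

View pics/g2.png

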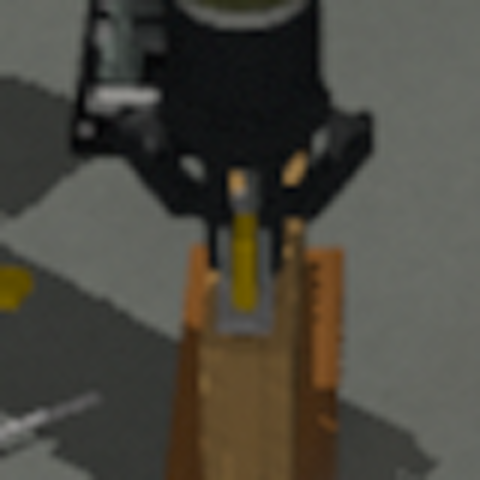

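Call:
send_rows --pt "0 0 -4 0" --pt "0 0 -8 0" --pt "0 0 -15 0" --pt "0 0 -15 0" --pt "0 0 -15 0" --pt "0 0 -15 0" --pt "0 0 -15 0" --pt "0 0 -15 0"

```text
clock: 8.82
position: [487.0, -299.5, 236.4]
tcp_rot: [-2.388, -2.04, 0.001]
force: [-0.3, 0.1, -1.7]
finger_gap: 0.131
```

Call:
send_rows --pt "0 0 -10 0" --pt "0 0 -5 0" --pt "0 0 0 0" --pt "0 0 0 0"

```text
clock: 9.15
position: [487.3, -299.6, 249.7]
tcp_rot: [-2.388, -2.04, 0.0]
force: [-0.1, -0.3, -0.2]
finger_gap: 0.129
```

Run:
```python
from h import *
from workcell import sensors
print(sensors.read_state()["wrist_torque"])
togo([487.3,33.9,250],-7.3)
s,_=viewer.snapshot("side")
p=proj("side",[488,-300,190]).astype(int)
a=cv2.resize(s[p[1]-45:p[1]+45,p[0]-45:p[0]+45],None,fx=6,fy=6,interpolation=cv2.INTER_CUBIC)
cv2.imwrite("pics/g3.png",a[:,:,::-1])
```

```text
[0.02182648 0.01099303 0.03132524]
pos [ 487.3 -299.6  249.7] jaw -9.0 force [-0.1 -0.3 -0.2] clock 9.15
tool delta [329.4 -52.2  -0. ]
turn tool z -0.03
```

View pics/g3.png

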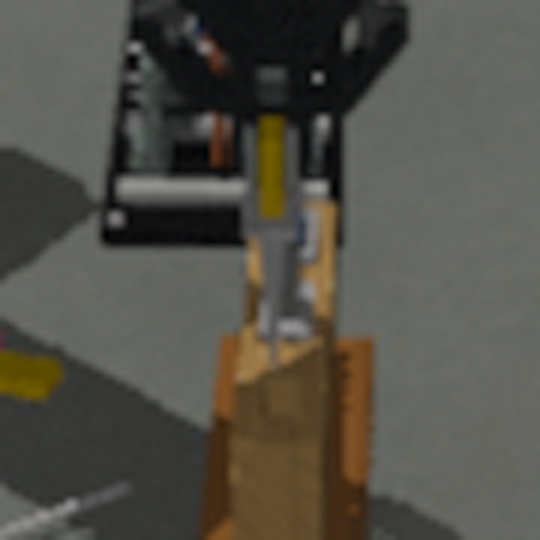

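Call:
send_rows --pt "0 0 -15 -0.01" --pt "0 0 -15 -0.01" --pt "0 0 -15 -0.01" --pt "0 0 -5 0" --pt "0 0 0 0"

```text
clock: 9.62
position: [487.7, -300.0, 300.6]
tcp_rot: [2.358, 2.075, 0.0]
force: [1.1, -0.3, -2.4]
finger_gap: 0.137
```

Run:
```python
from h import *
p=proj("side",[488,-300,190]).astype(int)
u,v=p[0]-45+(273+.5)/6-.5,p[1]-45+(368+.5)/6-.5
o,d=ray("side",u,v);print("tip on y=-300 plane",o+d*(-300-o[1])/d[1], "tcp z then 249.7")
togo([487.3,33.9,300],-7.3)
```

```text
tip on y=-300 plane [ 486.66942802 -300.          130.69957656] tcp z then 249.7
pos [ 487.7 -300.   300.6] jaw -7.3 force [ 1.1 -0.3 -2.4] clock 9.62
tool delta [331.1 -42.8   0.4]
turn tool z 0.0
```

Call:
send_rows --pt "25 -3.2 0 0" --pt "25 -3.2 0 0" --pt "25 -3.2 0 0" --pt "25 -3.2 0 0" --pt "25 -3.2 0 0" --pt "25 -3.2 0 0" --pt "25 -3.2 0 0" --pt "25 -3.2 0 0"

```text
clock: 10.28
position: [486.9, -96.8, 298.8]
tcp_rot: [-2.357, -2.074, 0.002]
force: [-0.5, -0.4, -1.7]
finger_gap: 0.13
```

Call:
send_rows --pt "25 -3.2 0 0" --pt "25 -3.2 0 0" --pt "25 -3.2 0 0" --pt "25 -3.2 0 0" --pt "20 -2.6 0 0" --pt "11 -1.6 0 0" --pt "0 0 0 0" --pt "0 0 0 0"

```text
clock: 10.95
position: [487.1, 33.7, 299.6]
tcp_rot: [-2.357, -2.076, 0.002]
force: [0.3, -0.2, -1.5]
finger_gap: 0.135
```

Run:
```python
from h import *
togo([487.3,33.9,250],-7.3)
t,_=viewer.snapshot("top");s,_=viewer.snapshot("side")
p=proj("side",[488,34,160]).astype(int);q=proj("top",[487,34,125]).astype(int)
a=cv2.resize(s[p[1]-40:p[1]+40,p[0]-30:p[0]+30],None,fx=7,fy=7,interpolation=cv2.INTER_CUBIC)
b=cv2.resize(t[q[1]-40:q[1]+40,q[0]-25:q[0]+25],None,fx=7,fy=7,interpolation=cv2.INTER_CUBIC)
print(p,q)
cv2.imwrite("pics/i1.png",np.hstack([a,b])[:,:,::-1])
```

```text
pos [487.1  33.7 299.6] jaw -7.25 force [ 0.3 -0.2 -1.5] clock 10.95
tool delta [ 0.2  0.2 49.6]
turn tool z 0.001
[303 184] [320 218]
```

View pics/i1.png

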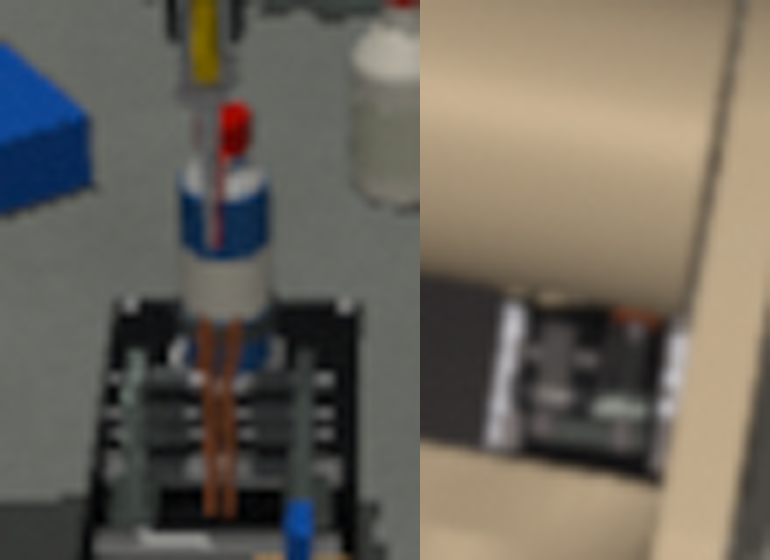

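Run:
```python
from h import *
np.set_printoptions(precision=2,suppress=True)
im=np.load("side0.npz")["im"].astype(int)
c=np.array([487.3,34]);yd=np.array([.127,.992])
near=c-25*yd;far=c+25*yd
for z in (40,60,80,100,118):print(z,"near",proj("side",[*near,z]),"far",proj("side",[*far,z]))
print("lip near/far",proj("side",[*near,125]),proj("side",[*far,125]))
R=np.clip(im[...,0]-im[...,2],0,None)
for v in range(188,222,2):
    print(v,R[v,294:316])
print("top")
im=np.load("top0.npz")["im"].astype(int);R=np.clip(im[...,0]-im[...,2],0,None)
for v in range(209,229):print(v,R[v,309:333:2])
for u,ww in ((313,),(0,)) if 0 else ():pass
for a in(-20,-10,0,10,20): print(a,"top px of mid at z118",proj("top",[*(c+a*yd),118]),"z125 +-",proj("top",[*(c+a*yd+np.array([.992,-.127])*7.8),125]),proj("top",[*(c+a*yd-np.array([.992,-.127])*7.8),125]))
```

```text
40 near [303.2  215.31] far [303.76 207.6 ]
60 near [303.1  210.95] far [303.66 203.3 ]
80 near [302.99 206.53] far [303.57 198.94]
100 near [302.89 202.04] far [303.47 194.52]
118 near [302.8  197.95] far [303.38 190.48]
lip near/far [302.76 196.35] [303.35 188.9 ]
188 [ 0  0  0  0  0  0  3 20 23 13 12 12 17 17 12  5  0  0  0  0  0  0]
190 [ 0  0  0  1  0  0  0 59 84 31  0 36 81 54  0  0  0  0  0  1  0  0]
192 [ 0  0  0  0  0  0  0 63 86 54 19 60 79 45  0  0  0  0  0  1  0  0]
194 [ 0  0  0  2  0  0  0 56 82 46  8 57 71 18  0  0  0  0  0  2  0  0]
196 [ 0  0  0  0  0  0  9 54 73 37 28 66 43  0  0  0  0  0  0  0  0  0]
198 [ 0  0  0  0  0  0  1 16 43 37 34 47 12  0  0  0  0  0  0  0  0  0]
200 [ 0  0  0  0  0  0  0 14 50 41 38 50 22  0  1  0  0  0  0  0  0  0]
202 [ 0  0  0  0  0  0  1  4 48 45 41 55 29  1  0  0  0  0  0  0  0  0]
204 [ 0  0  0  0  0  0  0  8 47 49 44 55 37  5  0  0  0  0  0  0  0  0]
206 [ 0  0  0  0  0  0  0  8 42 53 33 48 35  3  1  0  0  0  0  0  0  0]
208 [ 0  0  0  0  0  0  0  9 49 55 33 46 34  6  0  1  0  0  0  0  0  0]
210 [ 0  0  0  0  0  0  1  3 24 51 34 41 
[... 918 characters left out ...]
116 111 105  98  58   0]
222 [  0  14  49  53  93  96 109 117 115 113  61   0]
223 [ 0  1 17 20 49 57 73 85 71 91 52  0]
224 [ 0  0  9  9 13 19 27 33 23 42 26  0]
225 [ 0  0  4  6  3  7  7 10 12 15  8  0]
226 [0 0 3 3 2 5 5 4 8 5 1 0]
227 [0 0 3 3 2 4 4 3 4 2 0 0]
228 [0 1 2 3 1 4 4 2 3 2 0 0]
-20 top px of mid at z118 [328.07 219.47] z125 +- [328.41 216.42] [327.66 222.04]
-10 top px of mid at z118 [324.48 219.  ] z125 +- [324.81 215.95] [324.05 221.56]
0 top px of mid at z118 [320.9  218.52] z125 +- [321.21 215.47] [320.44 221.08]
10 top px of mid at z118 [317.32 218.05] z125 +- [317.61 215.  ] [316.83 220.61]
20 top px of mid at z118 [313.74 217.58] z125 +- [314.01 214.52] [313.23 220.13]
```

Call:
send_rows --pt "0 0 15 0" --pt "0 0 15 0" --pt "0 0 15 0" --pt "0 0 10 0" --pt "0 0 0 0" --pt "0 0 0 0"

```text
clock: 11.55
position: [487.3, 33.4, 245.4]
tcp_rot: [-2.359, -2.075, 0.001]
force: [0.4, 0.3, -0.2]
finger_gap: 0.131
```

Run:
```python
from h import *
togo([487.3,33.9,240],-7.3)
s,_=viewer.snapshot("side")
a=cv2.resize(s[155:225,275:335],None,fx=8,fy=8,interpolation=cv2.INTER_CUBIC)
cv2.imwrite("pics/i2.png",a[:,:,::-1])
print(proj("side",[484.1+1.5,22,140]),proj("side",[487.1,33.7,140]))
```

```text
pos [487.3  33.4 245.4] jaw -7.33 force [ 0.4  0.3 -0.2] clock 11.55
tool delta [ 0.5 -0.1  5.4]
turn tool z -0.0
[302.7916331  190.93885158] [302.93358341 189.18341027]
```

View pics/i2.png

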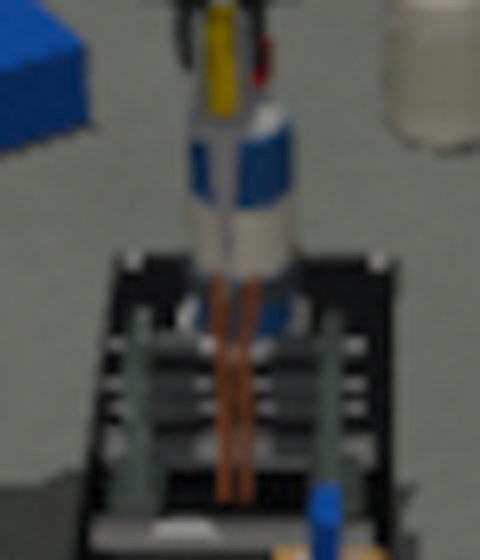

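The side view shows the blade tip at zoomed (227,255) and the middle of the plates at about (236,280). The blade is therefore roughly 2–3 mm too far to −x. The top view suggested about 0. I'll shift +2 mm, enter the wide mouth and centre the blade by force.

Call:
send_rows --pt "0 2 0 0" --pt "0 0 8 0" --pt "0 0 6 0" --pt "0 0 4 0" --pt "0 0 4 0" --pt "0 0 0 0" --pt "0 0 0 0"

```text
clock: 12.18
position: [489.1, 33.7, 223.1]
tcp_rot: [-2.358, -2.076, 0.0]
force: [1.0, -0.6, -0.2]
finger_gap: 0.133
```

Run:
```python
from h import *
togo([489.3,33.9,240],-7.3)
s,_=viewer.snapshot("side")
a=cv2.resize(s[155:225,275:335],None,fx=8,fy=8,interpolation=cv2.INTER_CUBIC)
cv2.imwrite("pics/i3.png",a[:,:,::-1])
```

```text
pos [489.1  33.7 223.1] jaw -7.27 force [ 1.  -0.6 -0.2] clock 12.18
tool delta [  0.2   0.1 -16.9]
turn tool z 0.0
```

View pics/i3.png

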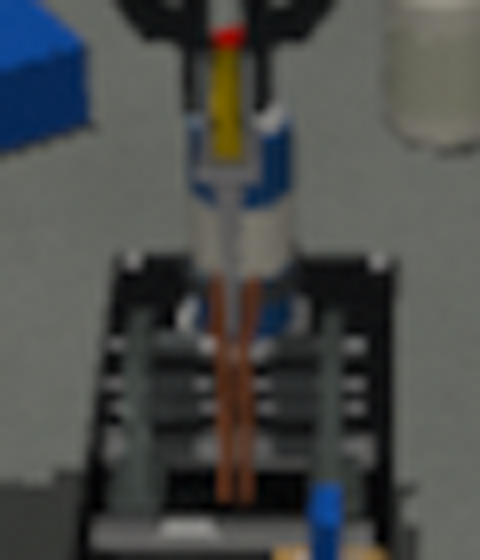

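The blade tip now sits between the lips at zoomed column 231. I continue down, watching the force.

Call:
send_rows --pt "0 0 3 0" --pt "0 0 3 0" --pt "0 0 2 0" --pt "0 0 0 0" --pt "0 0 0 0"

```text
clock: 12.65
position: [489.2, 33.7, 215.2]
tcp_rot: [-2.358, -2.076, 0.0]
force: [0.6, 0.6, -1.5]
finger_gap: 0.129
```

Call:
send_rows --pt "0 0 3 0" --pt "0 0 2 0" --pt "0 0 0 0" --pt "0 0 0 0"

```text
clock: 12.98
position: [489.2, 33.7, 210.2]
tcp_rot: [-2.358, -2.076, 0.0]
force: [-0.4, -0.4, -1.2]
finger_gap: 0.131
```

Call:
send_rows --pt "0 0 3 0" --pt "0 0 2 0" --pt "0 0 0 0" --pt "0 0 0 0"

```text
clock: 13.32
position: [489.2, 33.7, 205.2]
tcp_rot: [-2.358, -2.076, 0.0]
force: [-0.3, 0.3, -1.6]
finger_gap: 0.129
```

Call:
send_rows --pt "0 0 2 0" --pt "0 0 2 0" --pt "0 0 0 0" --pt "0 0 0 0"

```text
clock: 13.65
position: [489.2, 33.7, 201.2]
tcp_rot: [-2.358, -2.076, 0.0]
force: [0.3, -0.0, -1.0]
finger_gap: 0.131
```

Call:
send_rows --pt "0 0 2 0" --pt "0 0 2 0" --pt "0 0 0 0" --pt "0 0 0 0"

```text
clock: 13.98
position: [489.2, 33.7, 197.1]
tcp_rot: [-2.358, -2.076, 0.0]
force: [0.0, 0.1, -2.1]
finger_gap: 0.129
```

Call:
send_rows --pt "0 0 2 0" --pt "0 0 2 0" --pt "0 0 0 0" --pt "0 0 0 0"

```text
clock: 14.32
position: [489.2, 33.7, 193.0]
tcp_rot: [-2.358, -2.076, 0.0]
force: [0.3, 0.1, -1.7]
finger_gap: 0.133
```

Call:
send_rows --pt "0 0 2 0" --pt "0 0 2 0" --pt "0 0 0 0" --pt "0 0 0 0"

```text
clock: 14.65
position: [489.2, 33.7, 189.1]
tcp_rot: [-2.358, -2.076, 0.0]
force: [0.5, -0.4, -2.2]
finger_gap: 0.131
```

Call:
send_rows --pt "0 0 2 0" --pt "0 0 2 0" --pt "0 0 0 0" --pt "0 0 0 0"

```text
clock: 14.98
position: [489.2, 33.7, 185.1]
tcp_rot: [-2.358, -2.076, 0.0]
force: [0.8, 0.5, -0.9]
finger_gap: 0.132
```

Call:
send_rows --pt "0 0 1 0" --pt "0 0 1 0" --pt "0 0 0 0" --pt "0 0 0 0"

```text
clock: 15.32
position: [489.3, 33.6, 183.3]
tcp_rot: [2.358, 2.076, 0.0]
force: [0.4, 0.1, 1.7]
finger_gap: 0.134
```

Call:
send_rows --pt "0 0 1 0" --pt "0 0 1 0" --pt "0 0 0 0" --pt "0 0 0 0"

```text
clock: 15.65
position: [489.2, 33.7, 181.2]
tcp_rot: [2.358, 2.076, 0.0]
force: [1.1, -0.6, 1.4]
finger_gap: 0.133
```

Call:
send_rows --pt "0 0 1 0" --pt "0 0 1 0" --pt "0 0 0 0" --pt "0 0 0 0"

```text
clock: 15.98
position: [489.2, 33.6, 179.2]
tcp_rot: [2.358, 2.076, -0.0]
force: [0.3, 0.8, 2.6]
finger_gap: 0.131
```

Call:
send_rows --pt "0 0 1 0" --pt "0 0 1 0" --pt "0 0 0 0" --pt "0 0 0 0"

```text
clock: 16.32
position: [489.2, 33.7, 177.2]
tcp_rot: [-2.358, -2.076, 0.0]
force: [0.1, -0.2, 2.1]
finger_gap: 0.128
```

Call:
send_rows --pt "0 0 1 0" --pt "0 0 1 0" --pt "0 0 0 0" --pt "0 0 0 0"

```text
clock: 16.65
position: [489.2, 33.7, 175.2]
tcp_rot: [-2.358, -2.076, 0.0]
force: [1.3, -0.2, 2.9]
finger_gap: 0.13
```

Call:
send_rows --pt "0 0 1 0" --pt "0 0 1 0" --pt "0 0 0 0" --pt "0 0 0 0"

```text
clock: 16.98
position: [489.2, 33.7, 173.2]
tcp_rot: [2.358, 2.076, 0.0]
force: [1.1, -0.7, 2.9]
finger_gap: 0.133
```

Call:
send_rows --pt "0 0.5 0 0" --pt "0 0 0 0" --pt "0 0 0 0" --pt "0 0 0 0"

```text
clock: 17.32
position: [489.6, 33.6, 173.2]
tcp_rot: [-2.358, -2.076, 0.001]
force: [-1.2, 0.3, 3.8]
finger_gap: 0.13
```

Call:
send_rows --pt "0 -1 0 0" --pt "0 0 0 0" --pt "0 0 0 0" --pt "0 0 0 0"

```text
clock: 17.65
position: [488.9, 33.7, 173.2]
tcp_rot: [2.358, 2.076, 0.0]
force: [1.7, -0.3, 1.7]
finger_gap: 0.128
```

Call:
send_rows --pt "0 0.5 0 0" --pt "0 0 0 0" --pt "0 0 0 0" --pt "0 0 0 0"

```text
clock: 17.98
position: [489.2, 33.7, 173.2]
tcp_rot: [-2.358, -2.076, 0.0]
force: [0.8, -0.6, 1.2]
finger_gap: 0.131
```

Call:
send_rows --pt "0 0.2 1 0" --pt "0 0 1 0" --pt "0 0 1 0" --pt "0 0 1 0"

```text
clock: 18.32
position: [489.4, 33.6, 169.6]
tcp_rot: [2.358, 2.076, 0.0]
force: [-0.0, -0.0, 6.8]
finger_gap: 0.13
```

Call:
send_rows --pt "0 0 1 0" --pt "0 0 1 0" --pt "0 0 1 0"

```text
clock: 18.57
position: [489.5, 33.6, 166.7]
tcp_rot: [2.358, 2.076, 0.0]
force: [-2.1, 0.1, 6.6]
finger_gap: 0.131
```

Call:
send_rows --pt "0 0 0 0" --pt "0 0 0 0" --pt "0 0 0 0"

```text
clock: 18.82
position: [489.4, 33.6, 166.6]
tcp_rot: [2.358, 2.076, 0.0]
force: [-0.4, -0.3, 5.3]
finger_gap: 0.134
```

Run:
```python
from h import *
np.set_printoptions(precision=2,suppress=True)
togo([489.3,33.9,161],-7.3)
acc=[]
for k in range(4):
    s,d=viewer.snapshot("side");acc.append(s.astype(float))
s=np.mean(acc,0);im0=np.load("side0.npz")["im"].astype(float)
np.savez("side_now.npz",im=s)
def prof(im,rows):
    R=np.clip(im[...,0]-im[...,2],0,None);return R[rows].mean(0)[296:314]
for r in ((199,203),(203,207),(207,212),(212,217)):
    for nm,im in(("0",im0),("now",s)):
        p=prof(im,slice(*r));x=np.arange(296,314)
        k=np.where(x<304.0,1,0);
        l=(p*x*(x<304)).sum()/(p*(x<304)).sum();q=(p*x*(x>304)).sum()/(p*(x>304)).sum()
        print(r,nm,p.astype(int),"L",l,"R",q,"extent centroid",(p*x).sum()/p.sum())
a=cv2.resize(s.astype(np.uint8)[155:225,275:335],None,fx=8,fy=8,interpolation=cv2.INTER_CUBIC)
cv2.imwrite("pics/i4.png",a[:,:,::-1])
```

```text
pos [489.4  33.6 166.6] jaw -7.28 force [-0.4 -0.3  5.3] clock 18.82
tool delta [ 0.2 -0.1  5.6]
turn tool z 0.0
(199, 203) 0 [ 0  0  0  0  0 10 48 42 39 51 24  0  0  0  0  0  0  0] L 302.3128078817734 R 305.35691318327974 extent centroid 303.6997716894977
(199, 203) now [ 0  0  0  0  0 38 47 13 10 41 44 11  0  0  0  0  0  0] L 301.7498428661219 R 305.6908150064683 extent centroid 303.7070952092177
(203, 207) 0 [ 0  0  0  0  0  7 44 50 40 52 34  3  0  0  0  0  0  0] L 302.4162561576355 R 305.4583333333333 extent centroid 303.8727076591154
(203, 207) now [ 0  0  0  0  0 26 50 18  5 43 50 10  0  0  0  0  0  0] L 301.9156311314585 R 305.6810035842294 extent centroid 303.8868325242718
(207, 212) 0 [ 0  0  0  0  0  5 36 53 33 43 29  4  0  0  0  0  0  0] L 302.46680497925314 R 305.5280612244898 extent centroid 303.8652550529355
(207, 212) now [ 0  0  0  0  0 27 51 27  5 37 51 12  0  0  0  0  0  0] L 301.9813953488372 R 305.7515892420538 extent centroid 303.82417072604966
(212, 217) 0 [ 0  0  0  0  0  0 47 50 28 47 33  1  0  0  0  0  0  0] L 302.4549098196393 R 305.5060532687651 extent centroid 303.8583650190114
(212, 217) now [ 0  0  0  0  0 23 44 30  0 48 50 11  0  0  0  0  0  0] L 302.04964539007085 R 305.741402411791 extent centroid 304.0116113744076
```

View pics/i4.png

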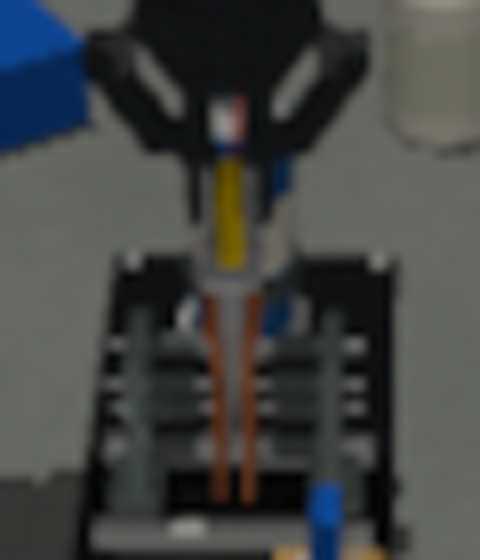

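Run:
```python
from h import *
im0=np.load("side0.npz")["im"].astype(float);s=np.load("side_now.npz")["im"]
x=np.arange(297,312);S=[]
E=C["side"]["extrinsics"];zc=(E[:3,:3]@np.array([485,9,80])+E[:3,3])[2];f=zc/C["side"]["K"][0,0];print("mm/px",f)
for v in range(201,217):
    o=[]
    for im in(im0,s):
        p=np.clip(im[v,297:312,0]-im[v,297:312,2]-3,0,None);m=(p*x).sum()/p.sum();o+=[m,(p*(x-m)**2).sum()/p.sum()]
    S.append(o)
S=np.array(S);m=np.median(S,0);print(m)
w2=(4/f)**2/12+1/12+0.15
for a in(1,3): print("sep mm",2*np.sqrt(m[a]-w2)*f,"gap",2*np.sqrt(m[a]-w2)*f-4)
print("mean shift mm",(m[2]-m[0])*f)
```

```text
mm/px 3.6808395396847806
[303.84306723   2.03096213 303.87925857   3.71258184]
sep mm 9.596245875435796 gap 5.596245875435796
sep mm 13.535958396560883 gap 9.535958396560883
mean shift mm 0.13321451141093543
```

Call:
send_rows --pt "0 0 0 0" --pt "0 0 0 0" --pt "0 0 0 0" --pt "0 0 0 0"

```text
clock: 19.35
position: [489.4, 33.6, 166.5]
tcp_rot: [2.358, 2.076, 0.0]
force: [-0.3, -0.3, 5.1]
finger_gap: 0.132
```

Call:
send_rows --pt "0 0 1 0" --pt "0 0 0 0"

```text
clock: 19.52
position: [489.4, 33.6, 165.6]
tcp_rot: [2.358, 2.076, 0.0]
force: [-0.6, -0.2, 5.6]
finger_gap: 0.133
```

Call:
send_rows --pt "0 0 0 0" --pt "0 0 0 0" --pt "0 0 0 0"

```text
clock: 19.77
position: [489.4, 33.7, 165.6]
tcp_rot: [2.358, 2.076, 0.0]
force: [-0.5, -0.7, 5.9]
finger_gap: 0.134
```

Run:
```python
from h import *
togo([489.3,33.9,161],-7.3)
t,_=viewer.snapshot("side");cv2.imwrite("pics/end.png",t[:,:,::-1])
from workcell import sensors
s=sensors.read_state();print(s["force"],s["finger_gap"],s["clock"])
```

```text
pos [489.4  33.7 165.6] jaw -7.27 force [-0.5 -0.7  5.9] clock 19.77
tool delta [ 0.2 -0.2  4.6]
turn tool z 0.001
[-0.32918096  0.0702497   5.0933868 ] 0.13200393336939575 19.8167
```

View pics/end.png

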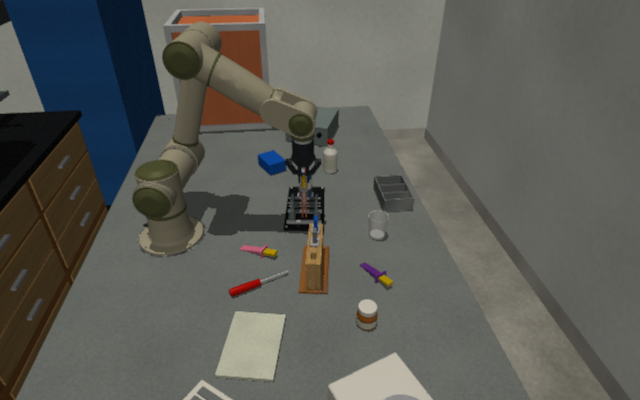

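The final view shows the gauge held upright in the cell at about (304,185). The rack with the blue and grey gauges at about (315,225) and everything else are where they started.

```bash
python3 -c "
from workcell import workorder;print(workorder.hand_in())"
```

```text
the job is handed in; nothing more can be done
None
```

I pressed the red cap down to its stop and let it spring fully back up. I then slid the yellow gauge between the copper plates and handed in while still gripping it, at about 20 s.

**Cap:** it went down about 7 mm, and the force rose from 9 to 16 N with no further travel. A picture afterwards showed the cap back up at its starting height.

**Gauge depth:** three estimates of how far each plate is pushed back agree roughly, all inside the 0.8–2.4 mm range:
- **Drag:** it read about 8 N while moving down and 6.5–7.5 N at rest, after allowing for the gauge's weight. That suggests about 1.4–1.6 mm.
- **Depth since first touch:** about 20 mm, which gives about 1.3 mm.
- **Side camera:** the plates had spread by about 2.8 to 3.9 mm in total, or 1.4–1.9 mm each. This picture was taken 1 mm above the final depth.

**Centring:** the sideways force was about −0.4 N, and the midpoint between the plates moved about 0.1 mm in the picture, so the blade is very nearly central. Before insertion, the top and side cameras disagreed by about 3 mm on where the gap was. I resolved that by feeling for it once inside the mouth.

In the last side view nothing else on the bench had moved, including the blue and grey gauges and the pink and purple look-alikes.

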